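# Swing the stereo microscope back over its stage and lock it

## Task

The stereo microscope has been swung aside on its column: loosen the black wing knob on top of the column, ease the head round over the stage until the needle on its hub stands on the red mark of the angle scale, and turn the knob tight again without losing the setting. Once the head is locked, push the stage-light dimmer on the base all the way to its bright end. Leave the culture dish on the stage, the slide box and the bottle where they are.

Things in the scene. Friction and masses are not known exactly. Their poses are not given: they have to be found in the camera images.
- stand: fixed cream microscope stand; origin on the axis of its upright column (radius 19 mm), at table level; x runs along the base, away from the robot, from the column to the stage; z up. The base (deck) spans x -70 to +300 mm and y -135 to +135 mm, its flat top 48 mm above the table
- stage_center (a point): centre of the round white lit stage on the deck (radius 54 mm, top 50 mm above the table), 195 mm from the column axis along the stand's x
- red_mark (a point): broad red mark on the white angle scale, on the stand's -x side (towards the robot), 47 mm from the column axis, 199 mm high. The scale is a disc of radius 60 mm on the column, top 198 mm high, with black ticks every 10 degrees. The needle on the back of the arm's hub (opposite the head) points at it when the head stands over the stage
- clamp_knob (a joint): turn of the black wing knob on top of the column (about the column axis; it does not turn with the arm), rad. 0 = tight (hard stop), where it starts (0 to 0.12); grows anticlockwise seen from above to a hard stop at 1.6 = loose. Beyond about 1.0 the arm swings freely; from there to 0 it is clamped harder and harder, at 0 fast (some 20 N at the head). It stays where it is left; turning takes up to 0.4 N m
- clamp_wing (a point): centre of the knob's wing, on the column axis, 276 mm above the table. The wing is a straight bar 66 mm long (along this point's x, which turns with the knob), 16 mm thick (y), 26 mm high (top 289 mm), on a round skirt of radius 24 mm whose top is 265 mm high. The hub and washer below have radius 40 mm, up to 253 mm; round about, the arm is no higher than 260 mm up to 154 mm out
- scope_arm (a joint): swing of the arm with the microscope head about the column axis, rad, anticlockwise seen from above. 0 = needle on the red mark, head over the stage; starts swung aside to the stand's +y (left) side, at 0.5 to 1.05; stops at -0.6 and 1.25. Unclamped it needs 2 to 5 N of push at the head and stays where it is left when eased round
- head_left_side (a point): centre of the head's flat outer side face, the one to push: 195 mm out from the column axis, 44 mm to the arm's +y side, 236 mm high. x points out along the arm, y out of this face; both turn with the arm. The white head housing reaches from 154 to 236 mm out, is 88 mm wide and 202 to 280 mm high; the black objective below it reaches down to 152 mm
- bar_middle (a point): middle of the cream bar between hub and head, 76 mm out, 222 mm high (bar 36 mm wide, 205 to 239 mm high, clear from 40 to 117 mm out; then the focus mount, 60 mm wide, up to 259 mm high, with black focus knobs that reach 52 mm to either side at 136 mm out, 196 to 234 mm high)
- eyepieces (a point): midpoint between the two black eyepieces' ends, about 322 mm out from the column axis and 317 mm high; they slope up from the top of the head's outer end (from 225 mm out), 100 mm wide in all, highest point 333 mm
- dimmer (a joint): travel of the stage-light dimmer cap along the stand's +x (away from the robot), m: 0 = dim end, 0.060 = bright end (hard stop, beside the longest, yellow bar). Starts at 0 to 0.015; needs about 2 N and stays where it is left
- dimmer_cap (a point): centre of the light-grey dimmer cap on the base's right side (stand y = -110 mm), 61 mm above the table; 20 mm long (along its travel), 28 mm wide, 24 mm high (top 73 mm), standing on the deck; at joint 0 it is at stand x = 70 mm. The deck before and beyond it is flat and free
- dish_center (a point): centre of the closed culture dish (diameter 92 mm, 15 mm high, loose) lying on the stage; bystander
- slide_box_center (a point): centre of the blue slide box (105 x 85 x 36 mm, loose) on the table left of the stand; bystander
- oil_bottle_center (a point): centre of the amber bottle (diameter 48 mm, 100 mm high, loose) on the table right of the stand; bystander

How it is judged:
By the outcome, as a careful person would: the job done as asked, in the order asked, and still so for the second after the job is handed in, with the robot touching nothing.
It also fails if it takes over 72 s, if anything falls off the work surface, if the arm or the gripper's body presses on something with over 40 N, if the wrist force passes 120 N, or if a joint passes its speed limit or range.

## Robot

A 7-joint arm with a two-finger parallel gripper is mounted at the origin on the work surface. World frame = base frame: x ahead of the robot, y to its left, z up, the work surface at z = 0. Lengths are in m, angles in rad, forces in N, time in s.
With the tool pointing down it reaches from about 0.4 to 0.85 m from the base axis. Payload 4.5 kg.
Tool frame: the origin (TCP) lies on the centre line of the jaws, within the pads' length; the fingertips stand 14 mm ahead of it and the grasp point (between the pads) lies 5 mm behind it (nose_length is the distance from the TCP to the fingertips, in m); x points along the fingers, y is the direction in which the jaws open and shut, and the axes are right-handed (so a half turn about x gives the same grasp; the last joint's range is limited). The gripper opens to 88 mm and grips with 3 to 60 N. Pads are 18 mm wide; open, the fingers measure 123 mm over their backs; the gripper's body (75 mm by 187 mm) begins 45 mm behind the grasp point.
Start: joints at [-1.276, 0.689, -0.195, 1.565, 0.157, 0.902, -0.215], TCP at [0.161, 0.604, 0.253] pointing down, gripper open.
Joint ranges: [-3.01, 3.01], [-0.46, 2.08], [-1.47, 1.51], [0.13, 2.56], [-1, 4.14], [0.04, 2.09], [-2.66, 2.66]. Speed limits (rad/s): [2.57, 2.57, 3.14, 3.14, 3.14, 3.14, 3.14].

## Interface

Orientations are given as a unit quaternion [x, y, z, w].
In Python, from plant import get_state, snapshot, camera_params, finish_job, boxes_of, silhouettes, spot_point, nose_length gives the robot as it stands.
- The arm moves only by the tool apply_moves, never from a script. Its arguments are lists of equal length, an entry for each row: "delta_pos": the shift along the tool's x, y, z in cm, a list of three; "yaw": the turn about the tool's x in rad; "gripper": the opening in per cent of the stroke, from 0 (shut) to 100 (fully open). A call has 1 to 10 rows; each row is the pose to reach, as a shift and turn from the pose measured when the call began, along the tool's axes at that moment; what a row does not reach only later rows make up. A row lasts 1/12 s, in which the tool goes at most 41.7 mm and 7.16 degrees, less where a joint would pass 70% of its speed; a pose out of reach is approached as far as the arm can. A call with a gripper value outside its range is refused whole. The fingers move at their own pace and stop on an object; "force" is the grip in N (left out, the last holds). Time passes only in rows, so rows that repeat a pose let the fingers close. It gives the time, the measured TCP pose, the force and the opening at its end, in the units of the state.
- get_state(): the state, without advancing time (a new reading comes with each control period).
- snapshot(name): name is "scene" or "top" or "wrist"; returns the picture (420x560x3 uint8, red, green, blue); there is no depth.
- camera_params(name): a dict with "fovy" (degrees; the focal length in pixels is half the picture's height over the tangent of half this angle, whatever the lens; pixels are square), "cx", "cy" (the principal point, pixels), "position" and "orientation" of the camera in the world. Camera axes: x right, y down, z forward; pixel columns grow to the right and rows downward; lengths in m; the calibration is good to about 2 mm. A picture is of the moment at which its call begins: read the wrist's pose just before it. camera_params takes no time and is no camera call; for the wrist camera it gives the pose at the moment of the call.
- finish_job(): hands the job in, once; it reports no verdict.
Trained networks look in the newest picture that a camera, given by its name, has taken for a name from the list of things; names that differ only in an ending like _2 or _b are one class to them, and where a whole thing is asked for, a point or a joint stands for the part that bears it (a point fixed in the world has none). Each returns a list of dicts, best first, with "score" (0 to 1); they miss things now and then, are a little off and sometimes report something else, mostly with a low value. They report only what shows in the picture. A call takes as long as a camera call.
- boxes_of(thing, camera): "bbox" ([left, top, width, height] in pixels, round what is visible of it).
- silhouettes(thing, camera): "mask" (420x560 bool, what is visible of it) and "bbox" ([left, top, width, height] in pixels, round what is visible of it).
- spot_point(thing, camera): "pixel" ([column, row] in pixels: a listed point, or the origin of a listed thing).
The state is a dict: "clock": time; "q": joint angles; "qd": joint speeds; "joint_torque": joint torques, N m; "tool_pos": TCP position; "eef_rot": TCP orientation; "contact_force": force on the tool from outside, world axes, zero at the start; "moment": the same for the moment, N m; "opening": opening from 0.0 (shut) to 1.0 (fully open).
Only numpy, scipy, OpenCV 4.12 (cv2) and the standard library are available. Lean on these libraries where they do the work, as an engineer would, in place of code of your own. Each camera call takes 0.05 s, during which the arm holds its last target.

## Working session

There is one attempt and no reset: what is moved stays moved. The work goes in short steps, Python scripts to look and compute and a tool call to move; the robot and the scene stay as the last step left them, time stands still between calls to the robot, and variables do not carry over. Pictures are saved under pics/ and viewed, and the job is handed in when it is done.

Besides the shell and the picture viewer there is one more tool, called as name([rows], argument=value, ...), one row to a line, values as JSON. apply_moves: Moves the arm, as the interface text tells. Its arguments: {"type":"object","properties":{"delta_pos":{"type":"array"},"yaw":{"type":"array"},"gripper":{"type":"array"},"force":{"type":"number"}},"required":["delta_pos","yaw","gripper"]}

```bash
ls; mkdir -p pics
python3 - <<'E'
from plant import *
import cv2
s=get_state()
for k,v in s.items(): print(k,v)
print(nose_length() if callable(nose_length) else nose_length)
for n in ["scene","top","wrist"]:
    im=snapshot(n); cv2.imwrite(f"pics/{n}0.png",im[:,:,::-1]); print(n,camera_params(n))
    for t in ["stand","stage_center","red_mark","clamp_wing","head_left_side","bar_middle","eyepieces","dimmer_cap","dish_center","slide_box_center","oil_bottle_center"]:
        r=spot_point(t,n)
        print(t,[(d["pixel"],round(d["score"],2)) for d in r[:2]])
print(get_state()["clock"])
E
```

```text
pics
clock 0.0
q [-1.27619696  0.69000523 -0.19453557  1.56634099  0.15731234  0.90251295
 -0.21507048]
qd [ 7.14371946e-04 -1.74254026e-05  1.35265592e-04 -9.24516744e-04
  2.32546024e-03  8.52091850e-04 -8.51268920e-04]
joint_torque [ 5.05433618e-04 -5.27567124e+01 -1.26710460e+00 -1.53426611e+01
 -5.26208687e-02  6.67436238e-03  1.85271410e-04]
tool_pos [0.16103877 0.60326217 0.25189812]
eef_rot [ 0.09123649  0.70114917 -0.09255759  0.70106978]
contact_force [ 0.70547937  1.28204806 -0.18292225]
moment [-0.02999963  0.00836535  0.00136276]
opening 1.0038116453773172
0.014
scene {'fovy': 45.71052304006133, 'cx': 277.4393659551395, 'cy': 204.58706307473489, 'position': array([0.93278608, 0.66092934, 1.24311248]), 'orientation': array([ 0.22900978,  0.92902506, -0.28157257, -0.07199891])}
stand [([336.9, 232.0], 0.67), ([285.7, 266.5], 0.33)]
stage_center [([289.2, 265.3], 0.79)]
red_mark [([352.4, 179.4], 0.79)]
clamp_wing [([345.4, 171.1], 0.54)]
head_left_side [([379.9, 246.5], 0.86)]
bar_middle [([347.2, 212.2], 0.87)]
eyepieces [([383.7, 283.3], 0.89), ([349.7, 211.3], 0.54)]
di
[... 489 characters left out ...]
[256.9, 290.8], 0.57)]
head_left_side []
bar_middle [([221.0, 272.0], 0.86), ([240.4, 206.0], 0.42)]
eyepieces [([97.7, 240.7], 0.63), ([296.6, 236.9], 0.16)]
dimmer_cap [([295.6, 236.2], 0.56)]
dish_center [([237.4, 198.2], 0.6)]
slide_box_center [([167.9, 284.4], 0.83)]
oil_bottle_center [([331.6, 213.9], 0.73)]
wrist {'fovy': 60.515580497109504, 'cx': 281.6914970687978, 'cy': 213.65628279315928, 'position': array([0.09048076, 0.62191495, 0.38520805]), 'orientation': array([0.78526603, 0.60239363, 0.08758346, 0.11317385])}
stand []
stage_center []
red_mark []
clamp_wing []
head_left_side []
bar_middle []
eyepieces []
dimmer_cap []
dish_center []
slide_box_center []
oil_bottle_center []
1.8
```

View pics/scene0.png

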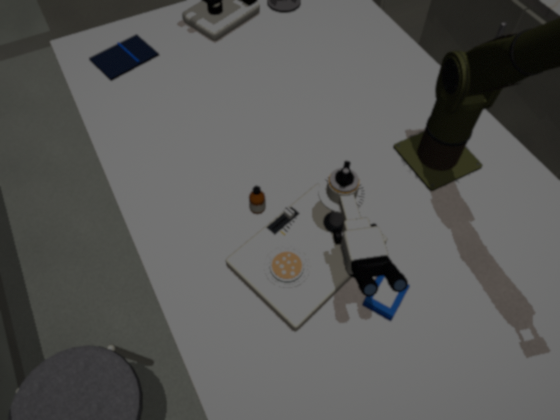

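View pics/top0.png

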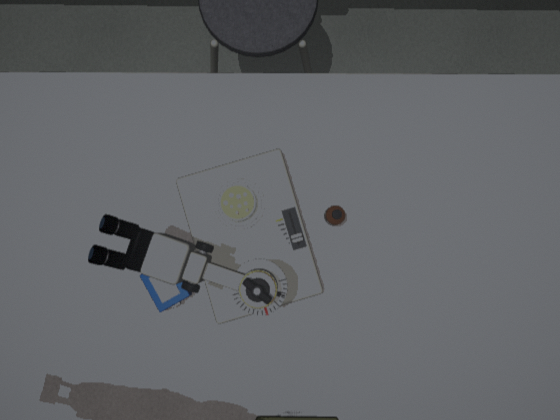

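Run:
```python
import cv2
a=cv2.imread("pics/top0.png"); 
c=a[130:340,80:360]; c=cv2.convertScaleAbs(cv2.resize(c,None,fx=2.85,fy=2.85,interpolation=cv2.INTER_CUBIC),alpha=1.6); cv2.imwrite("pics/top0z.png",c)
c=a[250:330,210:310]; c=cv2.convertScaleAbs(cv2.resize(c,None,fx=7,fy=7,interpolation=cv2.INTER_CUBIC),alpha=1.4); cv2.imwrite("pics/top0k.png",c)
a=cv2.imread("pics/scene0.png"); c=a[150:330,220:420]; c=cv2.convertScaleAbs(cv2.resize(c,None,fx=3.3,fy=3.3,interpolation=cv2.INTER_CUBIC),alpha=1.3); cv2.imwrite("pics/scene0z.png",c)
```

```text
(no output)
```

View pics/top0z.png

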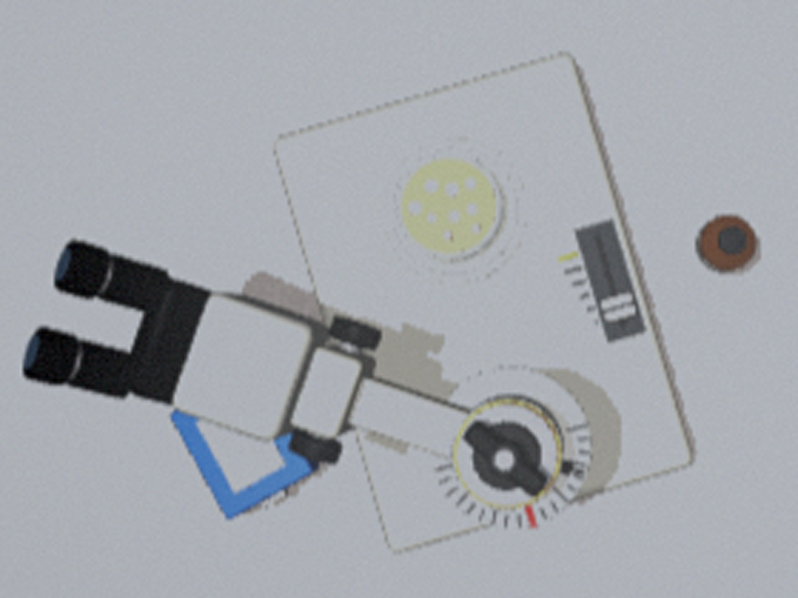

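View pics/top0k.png

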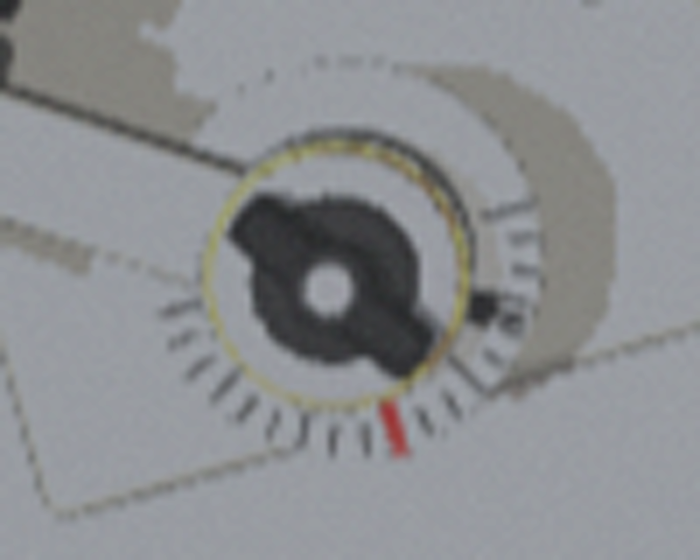

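View pics/scene0z.png

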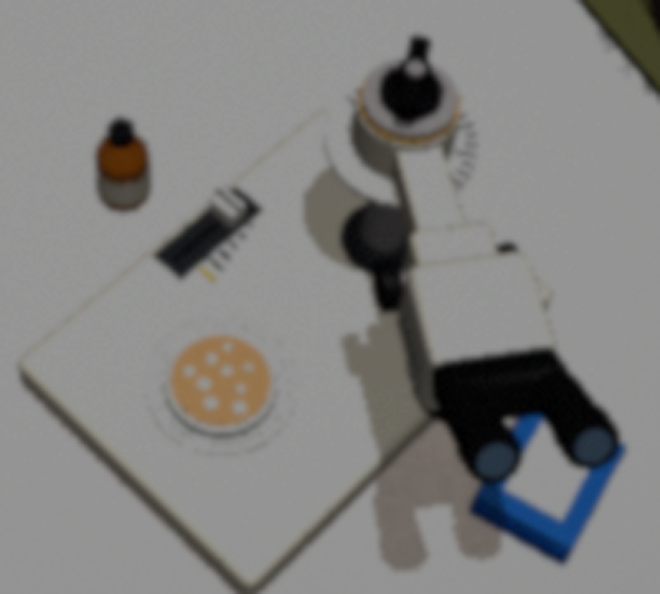

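```bash
cat > h.py <<'E'
import numpy as np
from scipy.spatial.transform import Rotation as R
from scipy.optimize import least_squares
from plant import *
def proj(P,cam):
    P=np.atleast_2d(P); p=R.from_quat(cam["orientation"]).inv().apply(P-cam["position"])
    f=210/np.tan(np.radians(cam["fovy"]/2)); return np.c_[cam["cx"]+f*p[:,0]/p[:,2],cam["cy"]+f*p[:,1]/p[:,2]]
def ray(px,cam,z):
    f=210/np.tan(np.radians(cam["fovy"]/2))
    d=R.from_quat(cam["orientation"]).apply([(px[0]-cam["cx"])/f,(px[1]-cam["cy"])/f,1]); o=cam["position"]
    return o+d*(z-o[2])/d[2]
def tow(S,p):
    c,s=np.cos(S[2]),np.sin(S[2]); return np.array([S[0]+c*p[0]-s*p[1],S[1]+s*p[0]+c*p[1],p[2]])
E
cat > fit.py <<'E'
from h import *
T=camera_params("top");S=camera_params("scene")
t=lambda x,y:(80+x/2.85,130+y/2.85); k=lambda x,y:(210+x/7,250+y/7); s=lambda x,y:(220+x/3.3,150+y/3.3)
D=[(T,t(275,137),(.3,.135,.048)),(T,t(570,52),(.3,-.135,.048)),(T,t(692,464),(-.07,-.135,.048)),(T,t(393,552),(-.07,.135,.048)),
(T,k(328,288),(0,0,.289)),(T,k(396,430),(-.047,0,.199)),
(S,s(22,362),(.3,-.135,.048)),(S,s(250,584),(.3,.135,.048)),(S,s(415,68),(0,0,.289))]
f=lambda v:np.concatenate([proj(tow(v,p),c)[0]-px for c,px,p in D])
r=least_squares(f,[.35,.1,.3],loss='soft_l1'); print(r.x); print(f(r.x).reshape(-1,2).round(1))
st=r.x; np.save("stand.npy",st)
for a,z in [((247,215),.289),((420,360),.289),((328,288),.289),((487,308),.2)]: print(a,ray(k(*a),T,z))
w=ray(k(420,360),T,.289)-ray(k(247,215),T,.289); print("wing world ang",np.arctan2(w[1],w[0]), "len",np.hypot(*w[:2]))
# head top corners z .28
for a in [(215,293),(318,325),(280,440),(172,408)]: print("head",ray(t(*a),T,.28))
h=np.mean([ray(t(*a),T,.28) for a in [(215,293),(318,325),(280,440),(172,408)]],0); d=h[:2]-st[:2]; print("arm ang world",np.arctan2(d[1],d[0]),"rel",np.arctan2(d[1],d[0])-st[2],np.hypot(*d))
n=ray(k(487,308),T,.205)[:2]-st[:2];print("needle rel",np.arctan2(-n[1],-n[0])-st[2],np.hypot(*n))
c=ray(t(619,307),T,.073); d=c[:2]-st[:2]; cs,sn=np.cos(st[2]),np.sin(st[2]); print("cap stand",cs*d[0]+sn*d[1],-sn*d[0]+cs*d[1])
for n,z,p in [("dish",.065,(450,207)),("bottle",.1,(733,240)),("box",.036,(232,515))]: print(n,ray(t(*p),T,z))
E
python3 fit.py
```

```text
[0.43822953 0.08469183 0.2960995 ]
[[-2.2  0.8]
 [ 0.3 -0.8]
 [ 1.3  0.5]
 [-1.2  1.9]
 [ 0.2  0.5]
 [-1.  -2.8]
 [-3.1 -1.3]
 [-0.1  0.6]
 [-0.4 -0.8]]
(247, 215) [0.45942552 0.10794069 0.289     ]
(420, 360) [0.41945814 0.05924404 0.289     ]
(328, 288) [0.43927324 0.08510392 0.289     ]
(487, 308) [0.42448796 0.04136775 0.2       ]
wing world ang -2.258057362176815 len 0.06299806412522276
head [0.5521553  0.28786955 0.28      ]
head [0.53035295 0.21579092 0.28      ]
head [0.45064322 0.24095699 0.28      ]
head [0.47225018 0.31626574 0.28      ]
arm ang world 1.2344386193087071 rel 0.9383391200379054 0.19124580176503664
needle rel 0.9790656714416601 0.045331985795349514
cap stand 0.07700711953499328 -0.11060030492772674
dish [0.62745542 0.14399969 0.065     ]
bottle [ 0.59947229 -0.09095023  0.1       ]
box [0.36477569 0.32997704 0.036     ]
```

```bash
cat >> h.py <<'E'
def plan(goal,phi=None):
    """goal world pos; phi: world angle of tool y. prints delta in tool cm and yaw options"""
    s=get_state(); M=R.from_quat(s["eef_rot"]).as_matrix(); p=np.array(s["tool_pos"])
    print("pos",p.round(4),"x",M[:,0].round(3),"yang",np.arctan2(M[1,1],M[0,1]).round(3),"q",np.round(s["q"],3),"open",round(s["opening"],3),"clk",round(s["clock"],2),"F",np.round(s["contact_force"],1))
    if goal is not None: print("delta cm",(M.T@(np.array(goal)-p)*100).round(2))
    if phi is not None:
        y=-(phi-np.arctan2(M[1,1],M[0,1])); print("yaw",[(np.round((y+k*np.pi+np.pi)%(2*np.pi)-np.pi,3)) for k in (0,1)])
E
python3 -c "
from h import *
plan([.4385,.085,.42],.883+np.pi/2)
print(R.from_quat(get_state()['eef_rot']).as_matrix().round(3))"
```

```text
pos [0.1611 0.6039 0.2528] x [ 0.  0. -1.] yang 1.31 q [-1.276  0.689 -0.195  1.565  0.157  0.902 -0.215] open 1.002 clk 1.8 F [-0.2 -0.   0. ]
delta cm [-16.73 -42.98  40.18]
yaw [np.float64(-1.144), np.float64(1.998)]
[[ 0.     0.258  0.966]
 [ 0.     0.966 -0.258]
 [-1.     0.    -0.   ]]
```

apply_moves([
  [-4,0,0],
  [-8,0,0],
  [-12,0,0],
  [-16,0,0],
  [-17,-2,2],
  [-17,-5,4.5],
  [-17,-8,7.5],
  [-17,-11,10],
  [-17,-14,13],
  [-17,-17,16],
], yaw=[0.1,0.2,0.3,0.4,0.5,0.6,0.7,0.8,0.9,1.0], gripper=[60,60,60,60,60,60,60,60,60,60])

```text
clock: 2.63
tool_pos: [0.2715, 0.3978, 0.4229]
eef_rot: [0.418, 0.57, -0.418, 0.57]
contact_force: [1.0, -0.3, -0.7]
opening: 0.603
```

```bash
python3 -c "
from h import *
plan([.4385,.085,.42],.883+np.pi/2)"
```

```text
pos [0.2715 0.3978 0.4229] x [ 0.     0.001 -1.   ] yang 0.306 q [-1.129  0.304  0.086  1.718 -0.029  1.12  -0.728] open 0.603 clk 2.63 F [ 1.  -0.3 -0.7]
delta cm [ 0.28  6.51 34.86]
yaw [np.float64(-2.148), np.float64(0.994)]
```

apply_moves([
  [0,0.7,3.5],
  [0,1.3,7],
  [0,2,10.5],
  [0,2.6,14],
  [0,3.3,17.5],
  [0,4,21],
  [0,4.6,24.5],
  [0,5.3,28],
  [0,5.9,31.5],
  [0.2,6.5,34.9],
], yaw=[0.1,0.2,0.3,0.4,0.5,0.6,0.7,0.8,0.9,0.994], gripper=[60,60,60,60,60,60,60,60,60,60])

```text
clock: 3.47
tool_pos: [0.4392, 0.0829, 0.4213]
eef_rot: [0.641, 0.301, -0.639, 0.3]
contact_force: [1.2, 0.0, -0.1]
opening: 0.603
```

apply_moves([
  [0,0,0],
  [0,0,0],
  [0,0,0],
], yaw=[0,0,0], gripper=[60,60,60])

```text
clock: 3.72
tool_pos: [0.4388, 0.0836, 0.4213]
eef_rot: [0.64, 0.301, -0.639, 0.3]
contact_force: [-0.3, 0.7, -0.3]
opening: 0.606
```

```bash
python3 -c "
from h import *
import cv2
plan([.4385,.085,.283],.883+np.pi/2)
im=snapshot('wrist');cv2.imwrite('pics/w1.png',im[:,:,::-1]);c=camera_params('wrist');print(c)
print(proj([.4385,.085,.289],c)); print(spot_point('clamp_wing','wrist'))
im=snapshot('top');cv2.imwrite('pics/t1.png',im[:,:,::-1])
"
```

```text
pos [0.4388 0.0836 0.4213] x [ 0.001  0.002 -1.   ] yang -0.692 q [-0.628  0.266  0.456  1.819 -0.133  1.086 -0.815] open 0.606 clk 3.72 F [-0.3  0.7 -0.3]
delta cm [13.83 -0.11 -0.05]
yaw [np.float64(3.138), np.float64(-0.004)]
{'fovy': 60.515580497109504, 'cx': 281.6914970687978, 'cy': 213.65628279315928, 'position': array([0.48493465, 0.13949205, 0.55385004]), 'orientation': array([ 0.93146213, -0.33521656, -0.04845731,  0.1328911 ])}
[[280.72328735 206.50167708]]
[{'pixel': [279.3, 203.7], 'score': 0.73}]
```

View pics/w1.png

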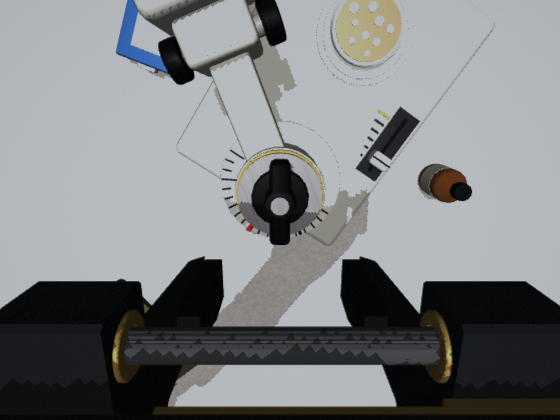

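The wrist image shows the wing upright at column 280 between the jaws, so the jaws are aligned with it. I'm descending.

apply_moves([
  [2,-0.1,0],
  [4,-0.1,0],
  [6,-0.1,0],
  [8,-0.1,0],
  [10,-0.1,0],
  [11.5,-0.1,0],
  [12.5,-0.1,0],
  [13.3,-0.1,0],
  [13.8,-0.1,0],
  [13.8,-0.1,0],
], yaw=[0,0,0,0,0,0,0,0,0,0], gripper=[60,60,60,60,60,60,60,60,60,60])

```text
clock: 4.7
tool_pos: [0.4375, 0.086, 0.2826]
eef_rot: [0.639, 0.303, -0.639, 0.301]
contact_force: [0.1, -0.3, 0.9]
opening: 0.598
```

apply_moves([
  [0,0,0],
  [0,0,0],
  [0,0,0],
  [0,0,0],
  [0,0,0],
  [0,0,0],
  [0,0,0],
  [0,0,0],
], yaw=[0,0,0,0,0,0,0,0], gripper=[5,5,5,5,5,5,5,5], force=55)

```text
clock: 5.37
tool_pos: [0.4382, 0.0857, 0.283]
eef_rot: [0.64, 0.302, -0.639, 0.302]
contact_force: [1.5, -2.0, 3.0]
opening: 0.27
```

```bash
python3 -c "
from h import *
plan(None)"
```

```text
pos [0.4382 0.0857 0.283 ] x [ 0.001  0.002 -1.   ] yang -0.688 q [-0.551  0.438  0.379  2.058 -0.252  0.687 -0.697] open 0.27 clk 5.37 F [ 1.5 -2.   3. ]
```

apply_moves([
  [0,0,0],
  [0,0,0],
  [0,0,0],
  [0,0,0],
  [0,0,0],
], yaw=[0,0,0,0,0], gripper=[5,5,5,5,5])

```text
clock: 5.78
tool_pos: [0.4382, 0.0857, 0.2831]
eef_rot: [0.64, 0.302, -0.639, 0.302]
contact_force: [1.3, -1.4, 2.1]
opening: 0.271
```

apply_moves([
  [0,0,0],
  [0,0,0],
  [0,0,0],
  [0,0,0],
  [0,0,0],
], yaw=[-0.08,-0.16,-0.24,-0.32,-0.4], gripper=[5,5,5,5,5])

```text
clock: 6.2
tool_pos: [0.4383, 0.0857, 0.2831]
eef_rot: [0.567, 0.424, -0.565, 0.424]
contact_force: [1.2, -1.8, 1.1]
opening: 0.268
```

```bash
python3 -c "
from h import *
plan(None);print(get_state()['moment'])"
```

```text
pos [0.4383 0.0857 0.2831] x [ 0.001  0.002 -1.   ] yang -0.285 q [-0.469  0.425  0.254  2.054 -0.168  0.68  -0.39 ] open 0.268 clk 6.2 F [ 1.2 -1.8  1.1]
[-0.17852725 -0.07355366 -0.14254999]
```

```bash
python3 -c "
from h import *
import cv2
im=snapshot('wrist');cv2.imwrite('pics/w2.png',im[:,:,::-1])
"
```

```text
(no output)
```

View pics/w2.png

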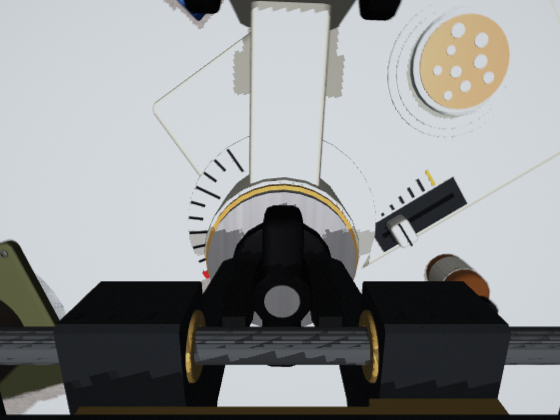

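The wing has turned with the tool: it is still upright in the jaw frame at column 282. I'm continuing to loosen.

apply_moves([
  [0,0,0],
  [0,0,0],
  [0,0,0],
  [0,0,0],
  [0,0,0],
  [0,0,0],
  [0,0,0],
  [0,0,0],
  [0,0,0],
  [0,0,0],
], yaw=[-0.1,-0.2,-0.3,-0.4,-0.5,-0.6,-0.7,-0.8,-0.9,-1.0], gripper=[5,5,5,5,5,5,5,5,5,5])

```text
clock: 7.08
tool_pos: [0.4385, 0.0858, 0.2831]
eef_rot: [0.292, 0.644, -0.29, 0.645]
contact_force: [0.8, -1.3, 0.5]
opening: 0.268
```

```bash
python3 -c "
from h import *
import cv2
plan(None);print(get_state()['moment'])
im=snapshot('wrist');cv2.imwrite('pics/w3.png',im[:,:,::-1])"
```

```text
pos [0.4385 0.0858 0.2831] x [ 0.002  0.002 -1.   ] yang 0.721 q [-0.26   0.414 -0.051  2.044  0.03   0.682  0.391] open 0.268 clk 7.08 F [ 0.8 -1.3  0.5]
[-0.18407206 -0.2631929  -0.26170546]
```

View pics/w3.png

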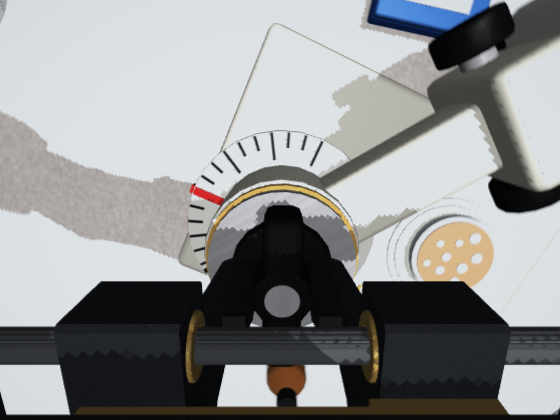

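apply_moves([
  [0,0,0],
  [0,0,0],
  [0,0,0],
  [0,0,0],
  [-2,0,0],
  [-5,0,0],
  [-8,0,0],
  [-10,0,0],
  [-12,0,0],
  [-13,0,0],
], yaw=[0,0,0,0,0,0.1,0.2,0.3,0.4,0.5], gripper=[100,100,100,100,100,100,100,100,100,100])

```text
clock: 7.97
tool_pos: [0.4388, 0.0858, 0.4154]
eef_rot: [0.444, 0.551, -0.44, 0.553]
contact_force: [0.9, 0.5, -0.7]
opening: 0.992
```

```bash
python3 -c "
from h import *
import cv2
plan([.481,.214,.40],-.32)
im=snapshot('top');cv2.imwrite('pics/t2.png',im[:,:,::-1])"
```

```text
pos [0.4388 0.0858 0.4154] x [ 0.005  0.004 -1.   ] yang 0.221 q [-0.355  0.252  0.08   1.821 -0.025  1.064 -0.045] open 0.992 clk 7.97 F [ 0.9  0.5 -0.7]
delta cm [  1.6    6.91 -11.59]
yaw [np.float64(0.541), np.float64(-2.601)]
```

View pics/t2.png

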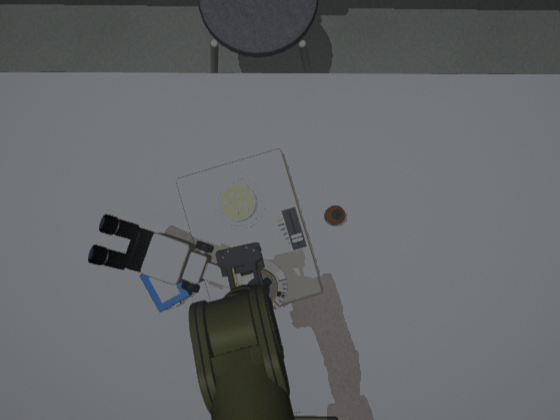

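apply_moves([
  [0,1,-2],
  [0,2.5,-4],
  [0,3.7,-6],
  [0,5,-8],
  [0.5,6.2,-10],
  [1,6.9,-11.6],
  [1.5,6.9,-11.6],
  [1.5,6.9,-11.6],
], yaw=[0.09,0.18,0.27,0.36,0.45,0.54,0.54,0.54], gripper=[100,100,100,100,100,100,100,100])

```text
clock: 8.68
tool_pos: [0.4809, 0.2144, 0.4]
eef_rot: [0.574, 0.414, -0.572, 0.414]
contact_force: [0.2, -0.6, 0.1]
opening: 1.0
```

```bash
python3 -c "
from h import *
import cv2
plan([.481,.214,.40],-.32)
c=camera_params('wrist');im=snapshot('wrist');cv2.imwrite('pics/w4.png',im[:,:,::-1])
np.save('cw4.npy',c,allow_pickle=True)
M=lambda u,v,z,a:tow([.4385,.085,a],(u,v,z))
print(proj([M(.136,0,.259,1.25),M(.117,.03,.259,1.25),M(.154,.03,.259,1.25),M(.117,-.03,.259,1.25),M(.154,-.03,.259,1.25)],c).round(0))
"
```

```text
pos [0.4809 0.2144 0.4   ] x [ 0.004  0.002 -1.   ] yang -0.319 q [-0.614  0.396  0.163  1.651 -0.071  1.096 -0.75 ] open 1.0 clk 8.68 F [ 0.2 -0.6  0.1]
delta cm [0.   0.02 0.03]
yaw [np.float64(0.001), np.float64(-3.14)]
[[282. 204.]
 [244. 227.]
 [243. 182.]
 [319. 227.]
 [321. 182.]]
```

View pics/w4.png

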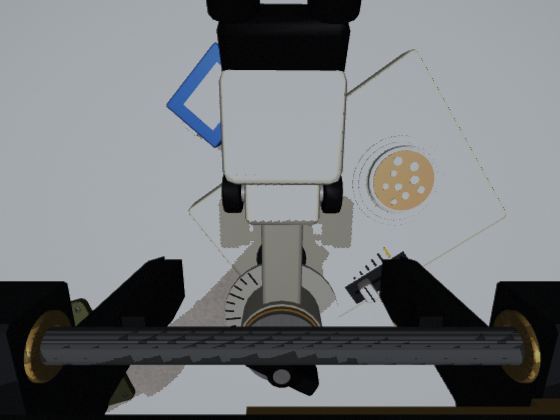

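The wrist image shows the arm upright at column 282, with the mount spanning columns 245–320 and rows 183–225, matching the projection. I'll straddle the mount.

apply_moves([
  [2,0,0.3],
  [4,0,0.3],
  [6,0,0.3],
  [8,0,0.3],
  [10,0,0.3],
  [11.5,0,0.3],
  [12.8,0,0.3],
  [13.8,0,0.3],
  [14.4,0,0.3],
  [14.4,0,0.3],
], yaw=[0,0,0,0,0,0,0,0,0,0], gripper=[100,100,100,100,100,100,100,100,100,100])

```text
clock: 9.57
tool_pos: [0.4804, 0.209, 0.2561]
eef_rot: [0.575, 0.413, -0.573, 0.414]
contact_force: [-1.0, 0.7, -0.0]
opening: 1.001
```

```bash
python3 -c "
from h import *
import cv2
plan([.4385+.133*np.cos(1.25),.085+.133*np.sin(1.25),.255],-.32)
c=camera_params('wrist');im=snapshot('wrist');cv2.imwrite('pics/w5.png',im[:,:,::-1])
"
```

```text
pos [0.4804 0.209  0.2561] x [ 0.003  0.001 -1.   ] yang -0.322 q [-0.58   0.553  0.129  1.878 -0.102  0.714 -0.715] open 1.001 clk 9.57 F [-1.   0.7 -0. ]
delta cm [ 0.11 -0.07 -0.21]
yaw [np.float64(-0.002), np.float64(3.14)]
```

View pics/w5.png

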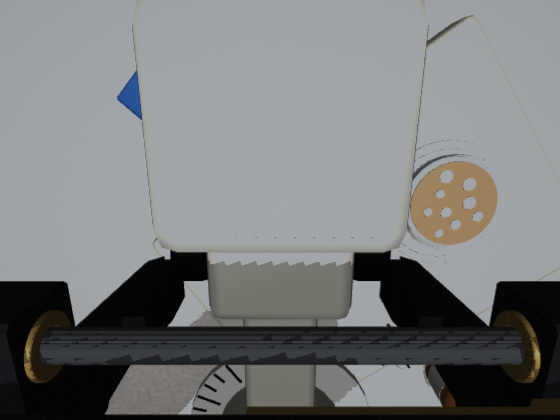

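apply_moves([
  [0,0,0],
  [0,0,0],
  [0,0,0],
  [0,0,0],
  [0,0,0],
  [0,0,0],
  [0,0,0],
  [0,0,0],
], yaw=[0,0,0,0,0,0,0,0], gripper=[60,60,60,60,60,60,60,60], force=15)

```text
clock: 10.28
tool_pos: [0.4805, 0.2098, 0.2572]
eef_rot: [0.575, 0.413, -0.572, 0.414]
contact_force: [-1.8, 1.0, 5.0]
opening: 0.678
```

```bash
python3 -c "
from h import *
plan(None)
s=get_state();p=s['tool_pos'];A=np.array([.4385,.085]);d=p[:2]-A;r=np.hypot(*d);a=np.arctan2(d[1],d[0]);print(r,a)
M=R.from_quat(s['eef_rot']).as_matrix()
for i in range(1,21):
    b=a-(a-.296)*i/20; g=np.r_[A+r*np.array([np.cos(b),np.sin(b)]),p[2]]; print(i,(M.T@(g-p)*100).round(2),round(a-b,3))
"
```

```text
pos [0.4805 0.2098 0.2572] x [ 0.003  0.002 -1.   ] yang -0.322 q [-0.58   0.552  0.128  1.876 -0.103  0.716 -0.715] open 0.678 clk 10.28 F [-1.8  1.   5. ]
0.13164168905409762 1.246233442605639
1 [0.   0.63 0.02] 0.048
2 [0.   1.25 0.06] 0.095
3 [0.   1.87 0.14] 0.143
4 [0.01 2.49 0.24] 0.19
5 [0.01 3.1  0.38] 0.238
6 [0.01 3.7  0.54] 0.285
7 [0.01 4.3  0.73] 0.333
8 [0.01 4.88 0.95] 0.38
9 [0.01 5.46 1.2 ] 0.428
10 [0.01 6.02 1.48] 0.475
11 [0.01 6.57 1.78] 0.523
12 [0.01 7.1  2.1 ] 0.57
13 [0.01 7.62 2.45] 0.618
14 [0.01 8.12 2.83] 0.665
15 [0.01 8.6  3.23] 0.713
16 [0.01 9.06 3.65] 0.76
17 [0.01 9.5  4.09] 0.808
18 [0.01 9.92 4.56] 0.855
19 [1.000e-02 1.032e+01 5.040e+00] 0.903
20 [1.000e-02 1.069e+01 5.540e+00] 0.95
```

apply_moves([
  [0,0.63,0.02],
  [0,1.25,0.06],
  [0,1.87,0.14],
  [0,2.49,0.24],
  [0,3.1,0.38],
  [0,3.7,0.54],
  [0,4.3,0.73],
  [0,4.88,0.95],
  [0,5.46,1.2],
  [0,6.02,1.48],
], yaw=[0.048,0.095,0.143,0.19,0.238,0.285,0.333,0.38,0.428,0.475], gripper=[60,60,60,60,60,60,60,60,60,60])

```text
clock: 11.12
tool_pos: [0.5316, 0.1773, 0.2572]
eef_rot: [0.655, 0.267, -0.655, 0.266]
contact_force: [-5.2, 2.1, 4.4]
opening: 0.679
```

```bash
python3 -c "
from h import *
import cv2
plan(None)
s=get_state();p=s['tool_pos'];A=np.array([.4385,.085]);d=p[:2]-A;r=np.hypot(*d);a=np.arctan2(d[1],d[0]);print(r,a)
r=.1316
M=R.from_quat(s['eef_rot']).as_matrix()
for i in range(1,11):
    b=a-(a-.31)*i/10; g=np.r_[A+r*np.array([np.cos(b),np.sin(b)]),p[2]]; print(i,(M.T@(g-p)*100).round(2),round(a-b,3))
im=snapshot('top');cv2.imwrite('pics/t3.png',im[:,:,::-1])
"
```

```text
pos [0.5316 0.1773 0.2572] x [ 0.     0.002 -1.   ] yang -0.798 q [-0.562  0.609  0.265  1.774 -0.217  0.785 -0.986] open 0.679 clk 11.12 F [-5.2  2.1  4.4]
0.13111357707343776 0.7814831113410751
1 [-0.    0.62 -0.04] 0.047
2 [-0.    1.24 -0.  ] 0.094
3 [-0.    1.86  0.07] 0.141
4 [-0.    2.47  0.16] 0.189
5 [-0.01  3.08  0.29] 0.236
6 [-0.01  3.68  0.44] 0.283
7 [-0.01  4.27  0.63] 0.33
8 [-0.01  4.85  0.84] 0.377
9 [-0.01  5.43  1.07] 0.424
10 [-0.01  5.99  1.34] 0.471
```

View pics/t3.png

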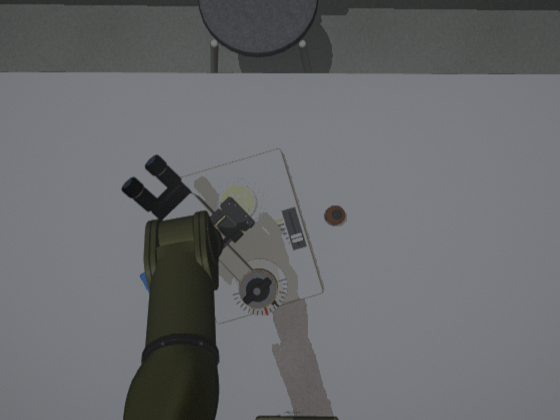

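apply_moves([
  [0,0.62,-0.02],
  [0,1.24,0],
  [0,1.86,0.07],
  [0,2.47,0.16],
  [0,3.08,0.29],
  [0,3.68,0.44],
  [0,4.27,0.63],
  [0,4.85,0.84],
  [0,5.43,1.07],
  [0,5.99,1.34],
], yaw=[0.047,0.094,0.141,0.189,0.236,0.283,0.33,0.377,0.424,0.471], gripper=[60,60,60,60,60,60,60,60,60,60])

```text
clock: 12.0
tool_pos: [0.5631, 0.1243, 0.2571]
eef_rot: [-0.699, -0.106, 0.7, -0.104]
contact_force: [-6.8, 2.9, 6.2]
opening: 0.677
```

```bash
python3 -c "
from h import *
import cv2
plan(None)
for n in ('top','wrist'):
  im=snapshot(n);cv2.imwrite('pics/'+n+'4.png',im[:,:,::-1])
a=cv2.imread('pics/top4.png')[250:330,210:310]; cv2.imwrite('pics/t4k.png',cv2.convertScaleAbs(cv2.resize(a,None,fx=7,fy=7,interpolation=cv2.INTER_CUBIC),alpha=1.4))
"
```

```text
pos [0.5631 0.1243 0.2571] x [-0.002  0.003 -1.   ] yang -1.274 q [-0.527  0.65   0.4    1.728 -0.328  0.832 -1.25 ] open 0.677 clk 12.0 F [-6.8  2.9  6.2]
```

View pics/t4k.png

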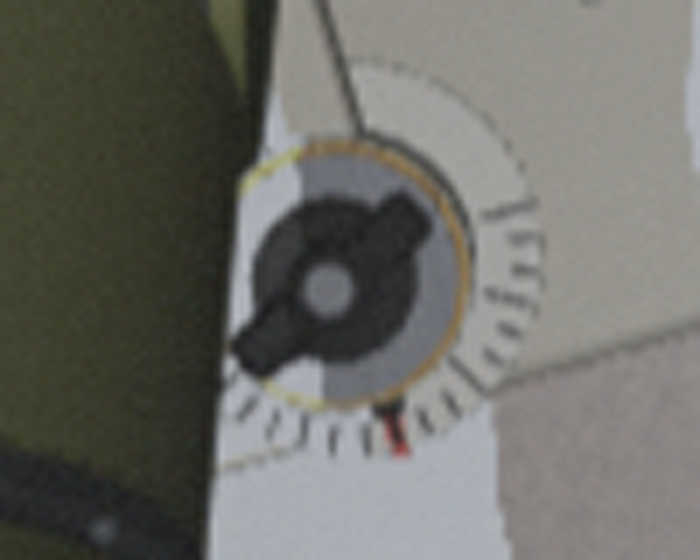

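View pics/wrist4.png

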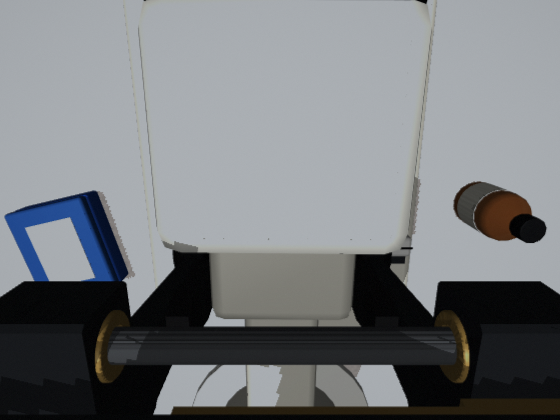

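```bash
cat > red.py <<'E'
from h import *
import cv2,sys
T=camera_params("top"); A=ray((210+328/7,250+288/7),T,.289)[:2]; print("axis",A)
for f in ("pics/top0.png",)+tuple(sys.argv[1:]):
    a=cv2.imread(f).astype(float); b=a[295:325,255:280]; 
    w=np.clip(b[:,:,2]-np.maximum(b[:,:,0],b[:,:,1])-15,0,None); ys,xs=np.mgrid[295:325,255:280]
    c=(xs*w).sum()/w.sum(),(ys*w).sum()/w.sum(); p=ray(c,T,.199)[:2]
    for Ax in (A,np.array([.4385,.085]),np.array([.4382,.0847])):
        d=Ax-p; print(f,c,p,"ang",np.arctan2(d[1],d[0]).round(4),np.hypot(*d).round(4))
E
python3 red.py pics/top4.png
```

```text
axis [0.43927324 0.08510392]
pics/top0.png (np.float64(265.7544642857143), np.float64(310.4761904761905)) [0.38943801 0.07048857] ang 0.2853 0.0519
pics/top0.png (np.float64(265.7544642857143), np.float64(310.4761904761905)) [0.38943801 0.07048857] ang 0.2876 0.0512
pics/top0.png (np.float64(265.7544642857143), np.float64(310.4761904761905)) [0.38943801 0.07048857] ang 0.2836 0.0508
pics/top4.png (np.float64(266.25757575757575), np.float64(312.6439393939394)) [0.38487968 0.06938486] ang 0.2813 0.0566
pics/top4.png (np.float64(266.25757575757575), np.float64(312.6439393939394)) [0.38487968 0.06938486] ang 0.2834 0.0558
pics/top4.png (np.float64(266.25757575757575), np.float64(312.6439393939394)) [0.38487968 0.06938486] ang 0.2797 0.0555
```

apply_moves([
  [0,0,0],
  [0,0,0],
  [0,0,0],
  [0,0,0],
  [-1,0,0],
  [-4,0,0],
  [-8,0,0],
  [-11,0,0],
  [-14,0,0],
  [-16,0,0],
], yaw=[0,0,0,0,0,0,0,-0.1,-0.2,-0.3], gripper=[100,100,100,100,100,100,100,100,100,100])

```text
clock: 12.93
tool_pos: [0.5649, 0.1221, 0.4213]
eef_rot: [0.678, 0.209, -0.674, 0.209]
contact_force: [0.3, -0.5, 0.5]
opening: 1.001
```

```bash
python3 -c "
from h import *
plan([.4385,.085,.42],1.867)
"
```

```text
pos [0.5649 0.1221 0.4213] x [ 0.005  0.001 -1.   ] yang -0.972 q [-0.521  0.483  0.391  1.473 -0.19   1.218 -1.077] open 1.001 clk 12.93 F [ 0.3 -0.5  0.5]
delta cm [ 0.06 -4.07 12.53]
yaw [np.float64(-2.839), np.float64(0.303)]
```

apply_moves([
  [0,-0.5,1.5],
  [0,-1,3],
  [0,-1.5,4.5],
  [0,-2,6],
  [0,-2.5,7.5],
  [0,-3,9],
  [0,-3.5,10.5],
  [0,-4,12.5],
  [0,-4,12.5],
  [0,-4,12.5],
], yaw=[-0.11,-0.22,-0.33,-0.44,-0.55,-0.66,-0.77,-0.88,-0.99,-1.1], gripper=[60,60,60,60,60,60,60,60,60,60])

```text
clock: 13.77
tool_pos: [0.4384, 0.0839, 0.4217]
eef_rot: [0.468, 0.531, -0.464, 0.534]
contact_force: [0.9, 1.4, 0.7]
opening: 0.602
```

apply_moves([
  [0,0,0],
  [0,0,0],
  [0,0,0],
  [0,0,0],
  [0,0,0],
  [0,0,0],
  [0,0,0],
  [0,0,0],
], yaw=[-0.11,-0.22,-0.33,-0.44,-0.55,-0.66,-0.77,-0.77], gripper=[60,60,60,60,60,60,60,60])

```text
clock: 14.43
tool_pos: [0.4386, 0.0837, 0.4224]
eef_rot: [0.232, 0.666, -0.229, 0.671]
contact_force: [0.2, -0.3, -0.1]
opening: 0.596
```

```bash
cat > snapw.py <<'E'
from h import *
import cv2,sys
plan([.4385,.085,.42],float(sys.argv[2]) if len(sys.argv)>2 else None)
c=camera_params('wrist');im=snapshot('wrist');cv2.imwrite('pics/%s.png'%sys.argv[1],im[:,:,::-1]); np.save('pics/%s.npy'%sys.argv[1],c,allow_pickle=True)
print(spot_point('red_mark','wrist'))
E
python3 snapw.py w6 1.867
```

```text
pos [0.4386 0.0837 0.4224] x [ 0.008  0.001 -1.   ] yang 0.906 q [-0.281  0.243 -0.015  1.807  0.005  1.083  0.608] open 0.596 clk 14.43 F [ 0.2 -0.3 -0.1]
delta cm [ 0.24  0.1  -0.09]
yaw [np.float64(-0.961), np.float64(2.181)]
[{'pixel': [241.3, 154.9], 'score': 0.98}]
```

View pics/w6.png

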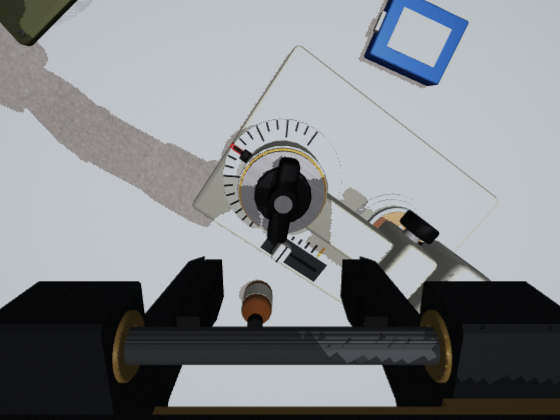

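apply_moves([
  [0.2,0,0],
  [0.2,0,0],
  [0.2,0,0],
  [0.2,0,0],
  [0.2,0,0],
  [0.2,0,0],
  [0.2,0,0],
  [0.2,0,0],
  [0.2,0,0],
  [0.2,0,0],
], yaw=[-0.11,-0.22,-0.33,-0.44,-0.55,-0.66,-0.77,-0.88,-0.96,-0.96], gripper=[60,60,60,60,60,60,60,60,60,60])

```text
clock: 15.37
tool_pos: [0.4387, 0.0836, 0.4204]
eef_rot: [-0.102, 0.697, 0.102, 0.703]
contact_force: [0.2, 0.2, 0.2]
opening: 0.601
```

```bash
python3 snapw.py w7 0.721; python3 -c "
import cv2
a=cv2.imread('pics/w7.png'); c=a[100:220,200:360]; cv2.imwrite('pics/w7z.png',cv2.resize(c,None,fx=5,fy=5,interpolation=cv2.INTER_CUBIC))"
```

```text
pos [0.4387 0.0836 0.4204] x [ 0.008  0.001 -1.   ] yang 1.859 q [-0.142  0.25  -0.199  1.805  0.057  1.083  1.498] open 0.601 clk 15.37 F [0.2 0.2 0.2]
delta cm [0.04 0.14 0.02]
yaw [np.float64(1.138), np.float64(-2.003)]
[{'pixel': [282.3, 134.1], 'score': 0.62}]
```

View pics/w7z.png

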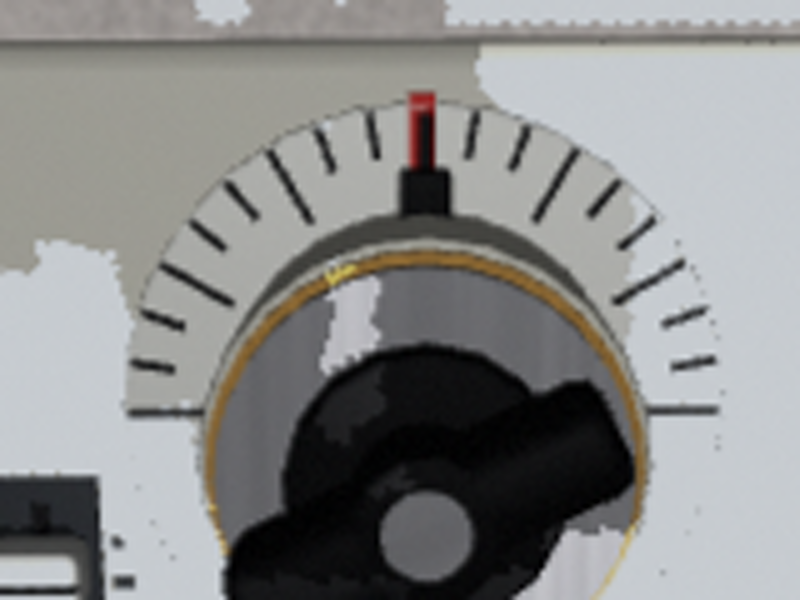

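The needle sits on the red mark to within about 0.4° (needle x≈424, mark centre x≈422 in the zoom). Next I re-grip the wing and tighten.

apply_moves([
  [0,0,0],
  [0,0.1,0],
  [0,0.1,0],
  [0,0.1,0],
  [0,0.1,0],
  [0,0.1,0],
  [0,0.1,0],
  [0,0.1,0],
  [0,0.1,0],
  [0,0.1,0],
], yaw=[0.12,0.24,0.36,0.48,0.6,0.72,0.84,0.96,1.07,1.138], gripper=[60,60,60,60,60,60,60,60,60,60])

```text
clock: 16.3
tool_pos: [0.4384, 0.0847, 0.4205]
eef_rot: [0.297, 0.64, -0.294, 0.645]
contact_force: [-0.1, -0.4, 0.6]
opening: 0.6
```

```bash
sed -i 's/.42\],float/.283],float/' snapw.py; python3 snapw.py w8 0.721
```

```text
pos [0.4384 0.0847 0.4205] x [ 0.009  0.001 -1.   ] yang 0.709 q [-0.312  0.245  0.023  1.813 -0.005  1.076  0.422] open 0.6 clk 16.3 F [-0.1 -0.4  0.6]
delta cm [13.75 -0.07 -0.08]
yaw [np.float64(-0.012), np.float64(3.13)]
[{'pixel': [236.0, 167.3], 'score': 0.86}]
```

View pics/w8.png

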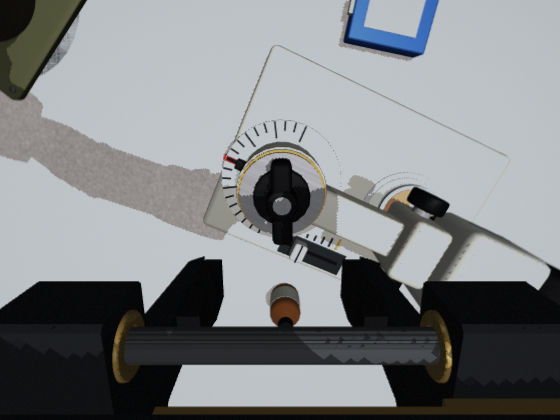

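apply_moves([
  [2,-0.07,-0.08],
  [4,-0.07,-0.08],
  [6,-0.07,-0.08],
  [8,-0.07,-0.08],
  [10,-0.07,-0.08],
  [11.5,-0.07,-0.08],
  [12.5,-0.07,-0.08],
  [13.3,-0.07,-0.08],
  [13.7,-0.07,-0.08],
  [13.7,-0.07,-0.08],
], yaw=[-0.01,-0.01,-0.01,-0.01,-0.01,-0.01,-0.01,-0.01,-0.01,-0.01], gripper=[60,60,60,60,60,60,60,60,60,60])

```text
clock: 17.23
tool_pos: [0.4383, 0.085, 0.283]
eef_rot: [0.291, 0.643, -0.289, 0.647]
contact_force: [-0.8, 0.3, 1.2]
opening: 0.596
```

apply_moves([
  [0,0,0],
  [0,0,0],
  [0,0,0],
  [0,0,0],
  [0,0,0],
  [0,0,0],
  [0,0,0],
  [0,0,0],
], yaw=[0,0,0,0,0,0,0,0], gripper=[5,5,5,5,5,5,5,5], force=55)

```text
clock: 17.9
tool_pos: [0.4389, 0.0853, 0.2834]
eef_rot: [0.292, 0.642, -0.288, 0.648]
contact_force: [0.8, 1.7, 3.6]
opening: 0.27
```

```bash
python3 snapw.py w9
```

```text
pos [0.4389 0.0853 0.2834] x [ 0.009  0.002 -1.   ] yang 0.726 q [-0.301  0.411  0.007  2.051 -0.003  0.671  0.433] open 0.27 clk 17.9 F [0.8 1.7 3.6]
delta cm [ 0.04 -0.05  0.  ]
[{'pixel': [210.2, 198.8], 'score': 0.83}]
```

View pics/w9.png

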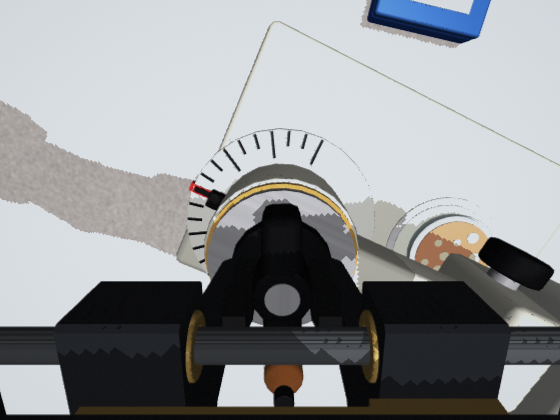

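apply_moves([
  [0,0,0],
  [0,0,0],
  [0,0,0],
  [0,0,0],
  [0,0,0],
  [0,0,0],
  [0,0,0],
  [0,0,0],
  [0,0,0],
  [0,0,0],
], yaw=[0.1,0.2,0.3,0.4,0.5,0.6,0.7,0.8,0.9,1.0], gripper=[5,5,5,5,5,5,5,5,5,5])

```text
clock: 18.83
tool_pos: [0.4382, 0.0852, 0.2834]
eef_rot: [0.567, 0.425, -0.562, 0.427]
contact_force: [-1.4, 0.2, 3.6]
opening: 0.268
```

```bash
python3 snapw.py w10;python3 -c "
from h import *;print(get_state()['moment'])"
```

```text
pos [0.4382 0.0852 0.2834] x [ 0.008  0.001 -1.   ] yang -0.278 q [-0.508  0.427  0.312  2.061 -0.204  0.674 -0.342] open 0.268 clk 18.83 F [-1.4  0.2  3.6]
delta cm [0.04 0.03 0.01]
[{'pixel': [221.5, 267.2], 'score': 0.57}]
[-0.04575802  0.36108017 -0.13758563]
```

View pics/w10.png

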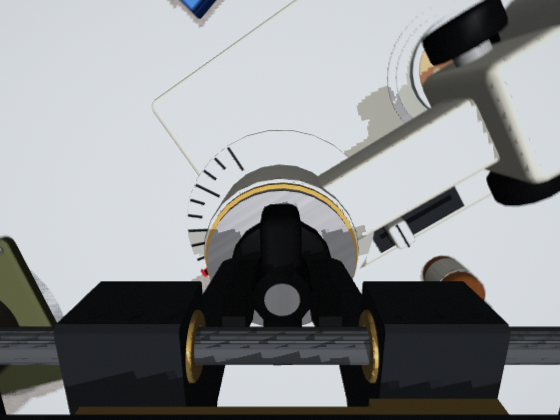

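apply_moves([
  [0,0,0],
  [0,0,0],
  [0,0,0],
  [0,0,0],
  [0,0,0],
  [0,0,0],
  [0,0,0],
  [0,0,0],
], yaw=[0.08,0.16,0.24,0.32,0.4,0.46,0.52,0.55], gripper=[5,5,5,5,5,5,5,5])

```text
clock: 19.6
tool_pos: [0.4378, 0.0854, 0.2834]
eef_rot: [0.661, 0.257, -0.656, 0.258]
contact_force: [-1.5, 0.3, 4.3]
opening: 0.266
```

```bash
python3 snapw.py w11;python3 -c "
from h import *;print(get_state()['moment'])"
```

```text
pos [0.4378 0.0854 0.2834] x [ 0.007  0.001 -1.   ] yang -0.825 q [-0.619  0.449  0.483  2.066 -0.321  0.691 -0.754] open 0.266 clk 19.6 F [-1.5  0.3  4.3]
delta cm [ 0.04  0.07 -0.03]
[]
[-0.00342289  0.38860166  0.77723115]
```

View pics/w11.png

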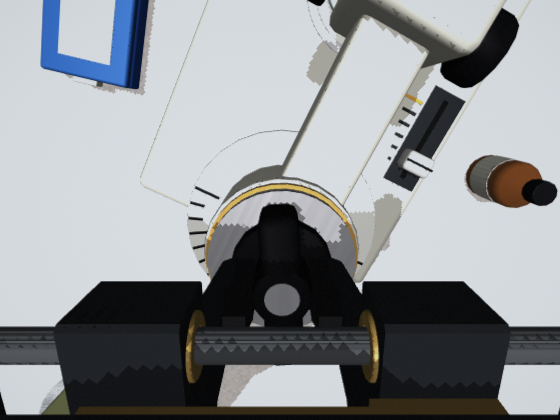

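Moment z is 0.78 N·m, so the knob is at its hard stop. I'll release and check the needle.

apply_moves([
  [0,0,0],
  [0,0,0],
  [0,0,0],
  [0,0,0],
  [0,0,0],
  [-2,0,0],
  [-5,0,0],
  [-8,0,0],
  [-11,0,0],
  [-13.5,0,0],
], yaw=[-0.02,-0.02,-0.02,-0.02,-0.02,-0.02,-0.1,-0.2,-0.3,-0.4], gripper=[60,60,60,60,60,60,60,60,60,60])

```text
clock: 20.53
tool_pos: [0.437, 0.085, 0.4204]
eef_rot: [0.596, 0.384, -0.59, 0.386]
contact_force: [1.2, 1.5, -0.0]
opening: 0.604
```

apply_moves([
  [0,0,0],
  [0,0,0],
  [0,0,0],
  [0,0,0],
  [0,0,0],
  [0,0,0],
  [0,0,0],
  [0,0,0],
  [0,0,0],
  [0,0,0],
], yaw=[-0.12,-0.24,-0.36,-0.48,-0.6,-0.72,-0.84,-0.96,-1.08,-1.2], gripper=[60,60,60,60,60,60,60,60,60,60])

```text
clock: 21.37
tool_pos: [0.4369, 0.0848, 0.4202]
eef_rot: [0.272, 0.651, -0.269, 0.656]
contact_force: [0.8, -0.3, -0.1]
opening: 0.6
```

apply_moves([
  [0,0,0],
  [0,0,0],
  [0,0,0],
  [0,0,0],
  [0,0,0],
  [0,0,0],
  [0,0,0],
  [0,0,0],
  [0,0,0],
  [0,0,0],
], yaw=[-0.12,-0.24,-0.36,-0.48,-0.6,-0.72,-0.84,-0.96,-1.08,-1.12], gripper=[60,60,60,60,60,60,60,60,60,60])

```text
clock: 22.2
tool_pos: [0.4367, 0.0845, 0.42]
eef_rot: [-0.12, 0.694, 0.12, 0.699]
contact_force: [-0.5, -0.4, -0.1]
opening: 0.598
```

```bash
python3 snapw.py w12 1.867; python3 -c "
import cv2
a=cv2.imread('pics/w12.png'); c=a[100:220,200:360]; cv2.imwrite('pics/w12z.png',cv2.resize(c,None,fx=5,fy=5,interpolation=cv2.INTER_CUBIC))"
```

```text
pos [0.4367 0.0845 0.42  ] x [ 0.007  0.001 -1.   ] yang 1.911 q [-0.287  0.243 -0.012  1.815  0.005  1.076  1.611] open 0.598 clk 22.2 F [-0.5 -0.4 -0.1]
delta cm [1.37e+01 1.00e-02 9.00e-02]
yaw [np.float64(0.044), np.float64(-3.097)]
[{'pixel': [283.1, 138.7], 'score': 0.89}, {'pixel': [283.1, 203.2], 'score': 0.52}]
```

View pics/w12z.png

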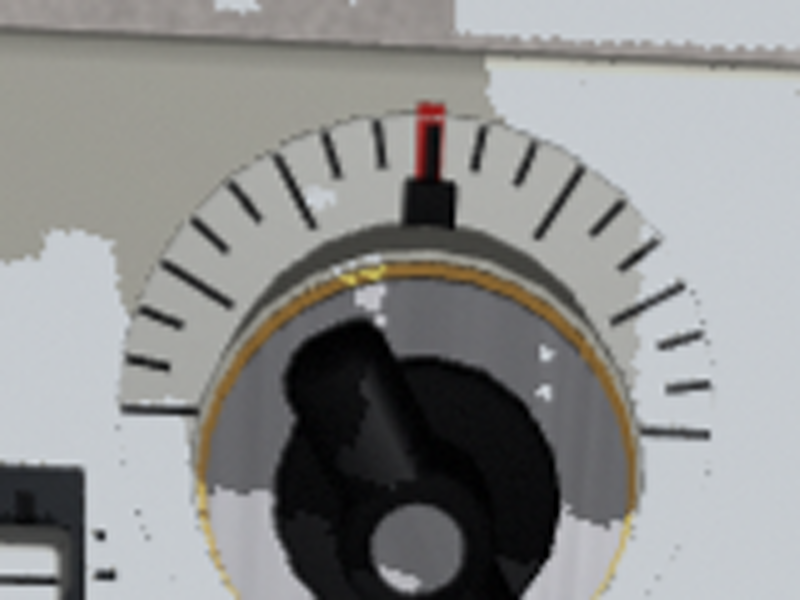

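```bash
python3 -c "
from h import *
import cv2
T=camera_params('top')
for t,f,phi,z in (((.4388,.0858),'t2',.221,.415),((.5316,.1773),'t3',-.798,.257)):
  c=np.r_[np.array(t)+.072*np.array([-np.sin(phi),np.cos(phi)]),z+.133]
  print(f,'cam px',proj(c,T),'tcp',proj(np.r_[t,z+.1],T), 'ends',[proj(np.r_[np.array(t)+s*.0935*np.array([np.cos(phi),np.sin(phi)]),z+.08],T) for s in(1,-1)])
a=cv2.imread('pics/t2.png')[215:315,180:300];b=cv2.imread('pics/t3.png')[170:270,140:260]
cv2.imwrite('pics/g.png',cv2.convertScaleAbs(cv2.resize(np.hstack([a,b]),None,fx=3.3,fy=3.3,interpolation=cv2.INTER_CUBIC),alpha=2.5))
"
```

```text
t2 cam px [[198.91687666 320.1321027 ]] tcp [[248.64328679 306.57902257]] ends [array([[237.01580923, 246.33317432]]), array([[262.15006876, 364.11042884]])]
t3 cam px [[174.44620092 214.9901733 ]] tcp [[205.12955841 243.99285767]] ends [array([[242.81069777, 209.2930608 ]]), array([[170.44553773, 278.6537112 ]])]
```

View pics/g.png

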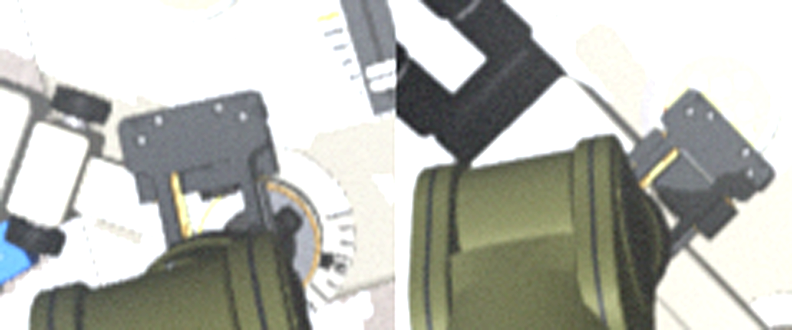

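```bash
python3 -c "
from h import *
import cv2
c=camera_params('scene');a=snapshot('scene');a=np.ascontiguousarray(a[:,:,::-1])
w=camera_params('wrist');p=proj(w['position'],c)[0];print(p, proj([.4367,.0845,.42],c))
x,y=int(p[0])-60,int(p[1])-40
b=cv2.resize(a[max(y,0):y+150,x:x+180],None,fx=4,fy=4,interpolation=cv2.INTER_CUBIC);cv2.imwrite('pics/s5.png',cv2.convertScaleAbs(b,alpha=2));print(x,max(y,0),b.shape)
"
```

```text
[383.81757637  69.30877101] [[352.96904157 132.93304526]]
323 29 (600, 720, 3)
```

View pics/s5.png

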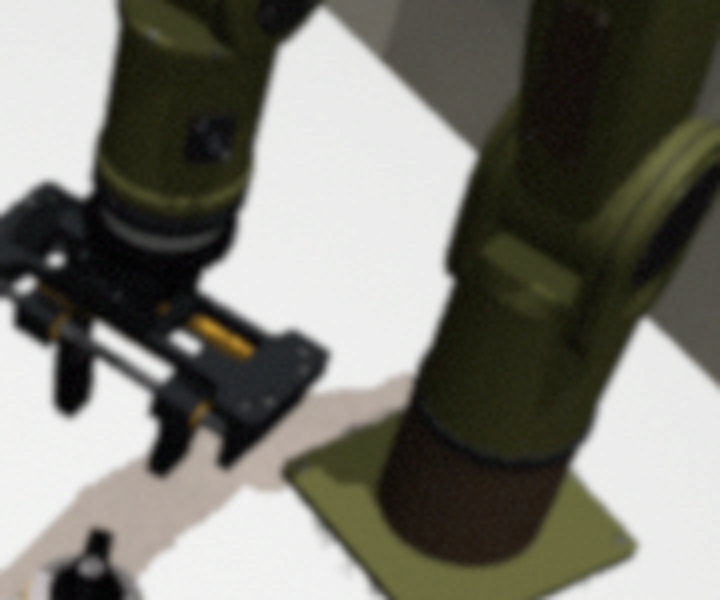

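```bash
python3 -c "
from h import *
S=[.4385,.085,.29]
g=tow(S,(.035,-.121,.40));print(g);plan(g,.29)"
```

```text
[ 0.50663875 -0.02093918  0.4       ]
pos [0.4368 0.0846 0.42  ] x [ 0.007  0.001 -1.   ] yang 1.905 q [-0.288  0.243 -0.01   1.815  0.005  1.076  1.604] open 0.599 clk 22.35 F [ 0.2  0.4 -0.3]
delta cm [  2.05 -12.25   3.13]
yaw [np.float64(1.615), np.float64(-1.527)]
```

apply_moves([
  [0,-1.3,0.3],
  [0,-2.6,0.6],
  [0,-4,1],
  [0,-5.3,1.3],
  [0.5,-6.6,1.7],
  [1,-8,2],
  [1.5,-9.3,2.4],
  [2,-10.6,2.8],
  [2,-12.25,3.1],
  [2,-12.25,3.1],
], yaw=[0.12,0.24,0.36,0.48,0.6,0.72,0.84,0.96,1.08,1.2], gripper=[0,0,0,0,0,0,0,0,0,0], force=20)

```text
clock: 23.18
tool_pos: [0.5073, -0.0242, 0.4002]
eef_rot: [0.301, 0.637, -0.3, 0.643]
contact_force: [1.3, 0.2, 0.6]
opening: 0.008
```

apply_moves([
  [0,0,0],
  [0,0,0],
  [0,0,0],
  [0,0,0],
  [0,0,0],
  [0,0,0],
], yaw=[0.12,0.24,0.36,0.41,0.41,0.41], gripper=[0,0,0,0,0,0])

```text
clock: 23.68
tool_pos: [0.5072, -0.024, 0.4001]
eef_rot: [0.425, 0.563, -0.423, 0.568]
contact_force: [0.3, 0.6, -0.1]
opening: 0.008
```

```bash
python3 -c "
from h import *
import cv2
S=[.4385,.085,.29]
g=tow(S,(.035,-.121,.073));print(g);plan(g,.29)
w=camera_params('wrist');im=snapshot('wrist');cv2.imwrite('pics/w13.png',im[:,:,::-1]);print(proj([tow(S,(.077,-.11,.073)),tow(S,(.035,-.121,.06))],w),spot_point('dimmer_cap','wrist'))
"
```

```text
[ 0.50663875 -0.02093918  0.073     ]
pos [ 0.5072 -0.024   0.4001] x [ 0.007 -0.002 -1.   ] yang 0.284 q [-0.318  0.382  0.411  1.712 -0.168  1.075  0.429] open 0.008 clk 23.68 F [ 0.3  0.6 -0.1]
delta cm [32.71 -0.19 -0.45]
yaw [np.float64(-0.006), np.float64(3.136)]
[[313.33106128 154.11552259]
 [280.2852945  161.53680953]] [{'pixel': [314.9, 152.2], 'score': 0.71}]
```

View pics/w13.png

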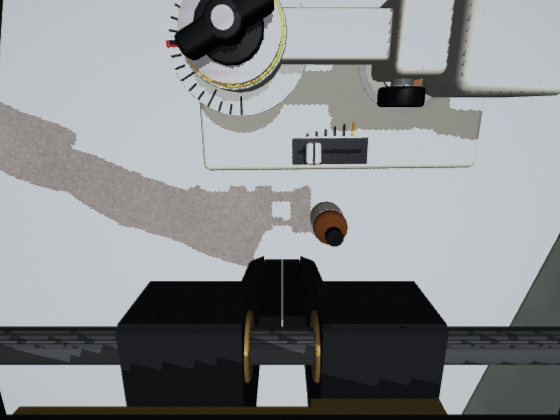

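apply_moves([
  [2.5,-0.2,-0.4],
  [5,-0.2,-0.4],
  [7.5,-0.2,-0.4],
  [10,-0.2,-0.4],
  [12,-0.2,-0.4],
  [14,-0.2,-0.4],
  [16,-0.2,-0.4],
  [18,-0.2,-0.4],
  [18,-0.2,-0.4],
], yaw=[0,0,0,0,0,0,0,0,0], gripper=[0,0,0,0,0,0,0,0,0])

```text
clock: 24.53
tool_pos: [0.5036, -0.0209, 0.2173]
eef_rot: [0.424, 0.565, -0.424, 0.567]
contact_force: [0.0, -0.1, -0.3]
opening: 0.007
```

```bash
cat > two.py <<'E'
from h import *
import cv2,sys
S=[.4385,.085,.29]
g=tow(S,(float(sys.argv[2]),-.121,.073));plan(g,.29)
d=get_state()['tool_pos'][:2]-np.array(S[:2]);print("stand xy",np.cos(.29)*d[0]+np.sin(.29)*d[1],-np.sin(.29)*d[0]+np.cos(.29)*d[1])
a=snapshot('top')[120:420,130:400,::-1];b=snapshot('scene')[50:350,200:500,::-1]
im=cv2.convertScaleAbs(cv2.resize(np.hstack([a,b]),None,fx=1.4,fy=1.4,interpolation=cv2.INTER_CUBIC),alpha=1.6);cv2.imwrite('pics/%s.png'%sys.argv[1],im)
E
python3 two.py v1 .035
```

```text
pos [ 0.5036 -0.0209  0.2173] x [ 0.001 -0.002 -1.   ] yang 0.285 q [-0.234  0.606  0.294  1.981 -0.296  0.595  0.542] open 0.007 clk 24.53 F [ 0.  -0.1 -0.3]
delta cm [14.43  0.28  0.06]
yaw [np.float64(-0.005), np.float64(3.136)]
stand xy 0.03210925161554935 -0.12012471335690307
```

View pics/v1.png

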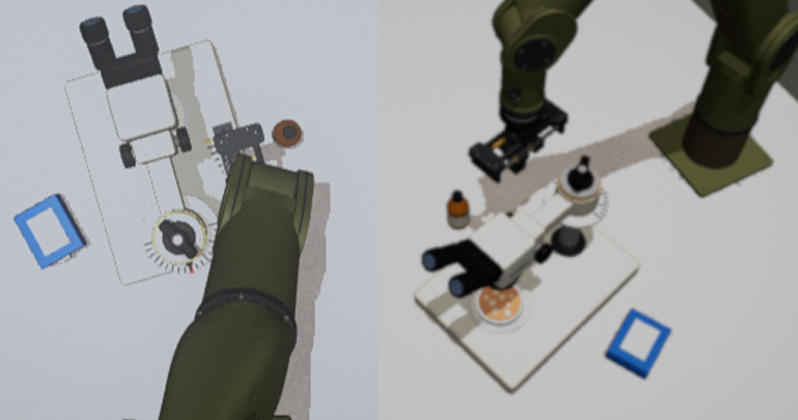

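apply_moves([
  [2,0.2,0.05],
  [4,0.2,0.05],
  [6,0.2,0.05],
  [7.5,0.2,0.05],
  [9,0.2,0.05],
  [10,0.2,0.05],
  [11,0.2,0.05],
  [11,0.2,0.05],
], yaw=[0,0,0,0,0,0,0,0], gripper=[0,0,0,0,0,0,0,0])

```text
clock: 25.3
tool_pos: [0.5083, -0.0213, 0.1095]
eef_rot: [0.425, 0.564, -0.423, 0.568]
contact_force: [-0.4, 0.1, -0.5]
opening: 0.003
```

```bash
python3 two.py v2 .035
```

```text
pos [ 0.5083 -0.0213  0.1095] x [ 0.006 -0.002 -1.   ] yang 0.284 q [-0.152  0.789  0.17   2.046 -0.374  0.329  0.607] open 0.003 clk 25.3 F [-0.4  0.1 -0.5]
delta cm [ 3.65 -0.17 -0.1 ]
yaw [np.float64(-0.006), np.float64(3.136)]
stand xy 0.036491714092111535 -0.12186783400276507
```

View pics/v2.png

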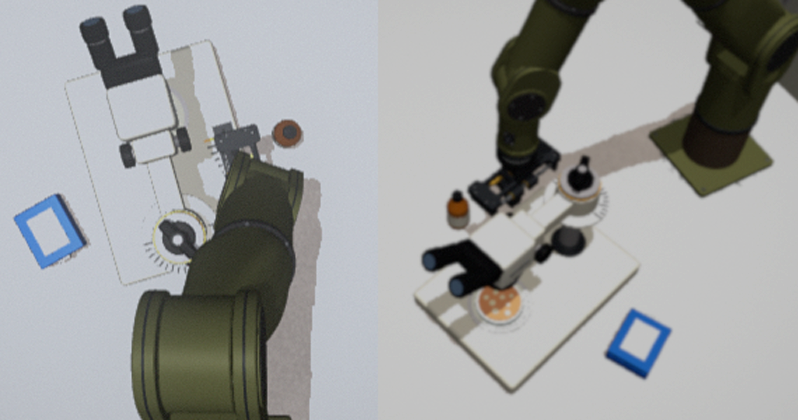

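apply_moves([
  [0.8,-0.4,0],
  [1.6,-0.4,0],
  [2.4,-0.4,0],
  [3.1,-0.4,0],
  [3.6,-0.4,0],
  [3.6,-0.4,0],
], yaw=[0,0,0,0,0,0], gripper=[0,0,0,0,0,0])

```text
clock: 25.9
tool_pos: [0.5047, -0.0226, 0.0736]
eef_rot: [0.425, 0.564, -0.423, 0.568]
contact_force: [-0.0, 0.4, 0.7]
opening: 0.006
```

```bash
python3 two.py v3 .115
```

```text
pos [ 0.5047 -0.0226  0.0736] x [ 0.006 -0.002 -1.   ] yang 0.284 q [-0.121  0.852  0.122  2.066 -0.39   0.238  0.623] open 0.006 clk 25.9 F [-0.   0.4  0.7]
delta cm [ 0.1   8.23 -0.15]
yaw [np.float64(-0.006), np.float64(3.136)]
stand xy 0.032716354054982466 -0.12202380826308609
```

apply_moves([
  [0,0.6,0],
  [0,1.2,0],
  [0,1.8,0],
  [0,2.4,0],
  [0,3,0],
  [0,3.6,0],
  [0,4.2,-0.05],
  [0,4.8,-0.05],
  [0,5.4,-0.05],
  [0,6,-0.05],
], yaw=[0,0,0,0,0,0,0,0,0,0], gripper=[0,0,0,0,0,0,0,0,0,0])

```text
clock: 26.83
tool_pos: [0.563, -0.0053, 0.0747]
eef_rot: [0.425, 0.563, -0.423, 0.568]
contact_force: [-1.7, -0.6, 0.4]
opening: 0.005
```

```bash
python3 two.py v4 .1025
```

```text
pos [ 0.563  -0.0053  0.0747] x [ 0.007 -0.002 -1.   ] yang 0.284 q [-0.18   0.889  0.184  1.896 -0.383  0.383  0.577] open 0.005 clk 26.83 F [-1.7 -0.6  0.4]
delta cm [ 0.17  0.9  -0.12]
yaw [np.float64(-0.006), np.float64(3.136)]
stand xy 0.09346164126594267 -0.12211583314072798
```

View pics/v4.png

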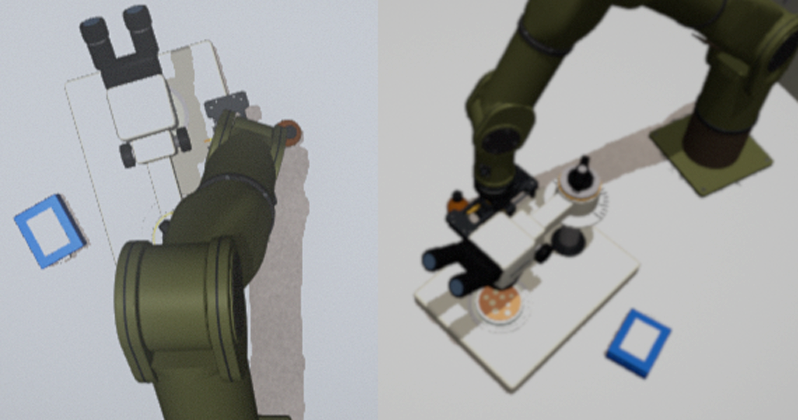

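apply_moves([
  [0.1,0.3,0],
  [0.1,0.6,0],
  [0.1,0.9,0],
  [0.1,1.1,0],
  [0.1,1.3,0],
], yaw=[0,0,0,0,0], gripper=[0,0,0,0,0])

```text
clock: 27.35
tool_pos: [0.5753, -0.0014, 0.0735]
eef_rot: [0.425, 0.564, -0.423, 0.568]
contact_force: [-5.8, -1.9, 4.3]
opening: 0.008
```

```bash
python3 two.py v5 .1025
```

```text
pos [ 0.5753 -0.0014  0.0735] x [ 0.006 -0.002 -1.   ] yang 0.285 q [-0.19   0.901  0.194  1.859 -0.381  0.412  0.567] open 0.008 clk 27.35 F [-5.8 -1.9  4.3]
delta cm [ 0.05 -0.39 -0.09]
yaw [np.float64(-0.005), np.float64(3.136)]
stand xy 0.10642628457131392 -0.12190616171932521
```

apply_moves([
  [0,0.2,0],
  [0,0.4,0],
  [0,0.5,0],
  [0,0.5,0],
], yaw=[0,0,0,0], gripper=[0,0,0,0])

```text
clock: 27.78
tool_pos: [0.5756, -0.0013, 0.0735]
eef_rot: [0.423, 0.566, -0.426, 0.565]
contact_force: [-10.3, -2.8, 9.3]
opening: 0.003
```

```bash
python3 two.py v6 .06
```

```text
pos [ 0.5756 -0.0013  0.0735] x [-0.003 -0.002 -1.   ] yang 0.283 q [-0.193  0.904  0.2    1.849 -0.379  0.428  0.563] open 0.003 clk 27.78 F [-10.3  -2.8   9.3]
delta cm [ 0.07 -4.66 -0.06]
yaw [np.float64(-0.007), np.float64(3.135)]
stand xy 0.10664419072851904 -0.1219264689935348
```

Force has risen to 10 N with no further motion, so the dimmer is at its stop. Backing off and rising.

apply_moves([
  [0,-0.5,0],
  [0,-1.2,0],
  [0,-2,0],
  [0,-3,0],
  [-1,-4,0],
  [-4,-4.5,0],
  [-8,-4.5,0],
  [-12,-4.5,0],
  [-16,-4.5,0],
  [-20,-4.5,0],
], yaw=[0,0,0,0,0,0,0,0,0,0], gripper=[0,0,0,0,0,0,0,0,0,0])

```text
clock: 28.72
tool_pos: [0.5329, -0.0133, 0.2758]
eef_rot: [0.423, 0.566, -0.425, 0.566]
contact_force: [2.4, -0.1, 0.2]
opening: 0.005
```

apply_moves([
  [-3,0,0],
  [-6,0,0],
  [-9,0,0],
  [-12,0,0],
  [-15,0,0],
  [-15,0,0],
], yaw=[0,0,0,0,0,0], gripper=[0,0,0,0,0,0])

```text
clock: 29.22
tool_pos: [0.536, -0.0135, 0.4316]
eef_rot: [0.426, 0.562, -0.422, 0.569]
contact_force: [1.5, 0.4, -0.2]
opening: 0.007
```

```bash
python3 snapw.py w14 1.867; python3 two.py v7 .03
```

```text
pos [ 0.536  -0.0135  0.4316] x [ 0.011 -0.001 -1.   ] yang 0.284 q [-0.337  0.405  0.433  1.578 -0.179  1.187  0.414] open 0.007 clk 29.22 F [ 1.5  0.4 -0.2]
delta cm [ 14.73  -6.76 -12.25]
yaw [np.float64(-1.583), np.float64(1.558)]
[{'pixel': [154.9, 51.8], 'score': 0.95}]
pos [ 0.5337 -0.0129  0.4267] x [ 0.002 -0.001 -1.   ] yang 0.284 q [-0.336  0.409  0.431  1.586 -0.179  1.183  0.415] open 0.004 clk 29.32 F [-0.5  0.2 -0.6]
delta cm [35.36 -3.38 -0.05]
yaw [np.float64(-0.006), np.float64(3.135)]
stand xy 0.06319131873078358 -0.12104094125853704
```

View pics/w14.png

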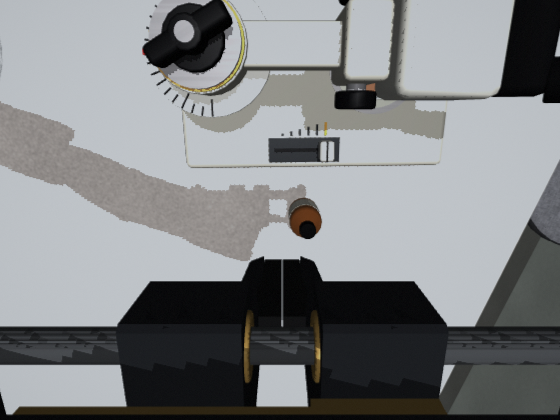

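View pics/v7.png

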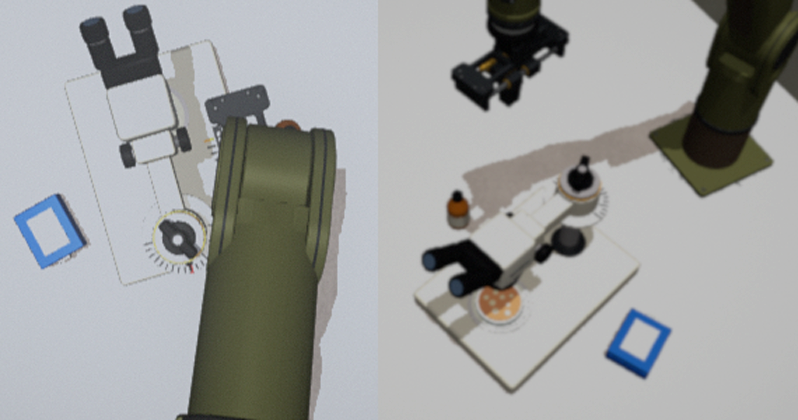

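```bash
python3 -c "
from h import *
import cv2
a=snapshot('top')[250:330,210:310,::-1]; b=cv2.convertScaleAbs(cv2.resize(a,None,fx=6,fy=6,interpolation=cv2.INTER_CUBIC),alpha=1.4); cv2.imwrite('pics/t9.png',b)
T=camera_params('top'); S=camera_params('scene'); snapshot('scene')
for t,z in (('dish_center',.058),('slide_box_center',.018),('oil_bottle_center',.05)):
  print(t,[ray(r['pixel'],T,z).round(3) for r in spot_point(t,'top')[:1]],[ray(r['pixel'],S,z).round(3) for r in spot_point(t,'scene')[:1]])
print('before', ray((237.4,198.2),T,.058),ray((287.4,267.7),S,.058),ray((167.9,284.4),T,.018),ray((386.2,294.5),S,.018),ray((331.6,213.9),T,.05),ray((254.8,196.6),S,.05))
"
```

```text
dish_center [] [array([0.634, 0.148, 0.058])]
slide_box_center [array([0.424, 0.321, 0.018])] [array([ 0.586, -0.102,  0.018])]
oil_bottle_center [array([ 0.602, -0.089,  0.05 ])] [array([ 0.595, -0.087,  0.05 ])]
before [0.63864331 0.14593161 0.058     ] [0.62821175 0.15137248 0.058     ] [0.42688676 0.31921973 0.018     ] [0.42397352 0.32443996 0.018     ] [ 0.60241717 -0.08242433  0.05      ] [ 0.60096526 -0.09811882  0.05      ]
```

View pics/t9.png

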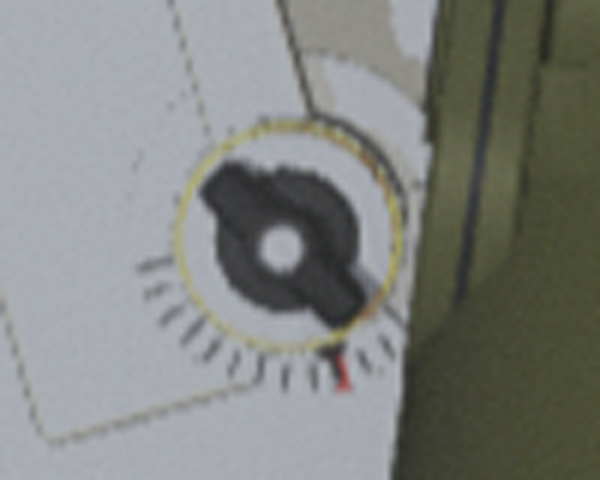

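```bash
python3 -c "
from plant import *
print(finish_job())"
```

```text
the job is handed in; nothing more can be done
None
```

The job is done and handed in at about 29.5 s of the 72 s allowed. The head is locked over the stage on the red mark, and the dimmer is at its bright end.

- **Loosening:** I turned the knob about 1.4 rad anticlockwise to free the arm.
- **Swing:** I gripped the focus mount and eased the head round until the needle stood on the red mark.
- **Tightening:** I turned the knob back until it stalled at its hard stop, at 0.78 N·m. The stop came about 0.14 rad past where the knob started, slightly more than the 0.12 I expected. I put that down to compliance or a little slip in the grip.
- **Needle:** The close wrist view after locking showed it within about 0.5° of the mark's centre, as before tightening. The later top view agreed.
- **Dimmer:** I pushed the cap until it stopped moving at about 10 N. The wrist picture shows it beside the yellow bar at the end of its slot.
- **Dish, box and bottle:** All three look unmoved, within about 1 cm by the point detector. In the last check it missed the dish in the top view, and in the scene view it reported the slide box near the bottle. The pictures show both still in place.

The arm was clear of everything when I handed in.

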